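Work the lemon squeezer and clip its tank shut

TASK

Half a lemon is already in the squeezer: push the lever's thumb plate all the way down with the gripper, bear down firmly on its stop for a good second without straining the plastic, and ease it back up to rest rather than letting it fly. Then push the juice tank's hinged cover down until its catch clicks and holds it fully shut. Do not touch the wire shelf and leave everything else standing where it is.

Things in the scene. Friction and masses are not known exactly. Their poses are not given: they have to be found in the camera images.
- squeezer: white hard-plastic lemon squeezer, fixed. Origin: on the worktop, mid of its 130 x 270 mm foot; x away from the robot (under the shelf), y left, z up. Column with the lever hinge at y = +105 mm, cup in the middle. Towards the robot a box-shaped juice tank, 100 x 100 x 60 mm, centred at x = -115, y = +70 mm, with a hinged cover
- lever (a joint): grey lever: 0 = up at rest, held by its spring; 0.42 rad = down on its stop. At the thumb plate the spring takes about 3 N to start, 8 N at the stop, where it goes solid. A push of 12 to 25 N there is firm; over 50 N breaks it. Let go suddenly it flies up and slams (limit 2 rad/s): ease it up with the hand
- lever_hinge (a point): on the lever's hinge axis (parallel to the squeezer's x), at y = +105, z = 95 mm in the squeezer's frame. The lever runs from here towards the squeezer's -y; sloping up 0.36 rad at rest, down 0.06 rad at the stop
- thumb_plate (a point): middle of the ribbed top face of the thumb plate, the flat paddle (52 mm along x, 56 mm along the lever) at the lever's free end, 200 mm from the hinge axis; 175 mm above the worktop at rest, 82 mm lower on the stop
- cover (a joint): flat white cover of the juice tank: 0 = shut, grows as it opens (to 1.2 rad). Friction keeps it at any angle (under 1 N at its edge). A spring catch in the tank's front wall resists the last 0.15 rad with some 5 N at the free edge (more nearer the hinge), then clicks over and holds it; shut, it goes solid. Over 50 N breaks it
- cover_edge (a point): on the cover's upper face, mid width, 100 mm from its hinge and 11 mm short of its free edge; the cover is 104 mm wide, 5 mm thick, its free edge towards the robot (-x of the squeezer)
- cover_hinge (a point): middle of the cover's hinge axis (parallel to the squeezer's y), at the far top edge of the tank, 62 mm above the worktop: the cover swings up and away from the robot about it; its upper face lies 3 mm outside the axis
- shelf: white wire riser shelf 540 mm wide (y), 180 mm deep (x), fixed; top at 320 mm, underside 310 mm, thin legs at the corners. Origin: on the worktop under the middle of its front edge; x away from the robot. The edge runs about over the lever, so an upright gripper has no room over the thumb plate: come in leaning, from the robot's side
- pot: lidded aluminium pot, 178 mm wide over the lid, two side handles, 143 mm high over the knob; origin at the centre of its underside; a bystander
- plate_low: lower of two stacked white melamine plates, 176 mm wide, on the wire shelf's top; origin at the centre of its underside; a bystander
- plate_high: upper of the two stacked plates; origin at the centre of its underside; a bystander
- spoon_rest: wooden spoon rest 90 x 210 mm with a wooden spoon lying in it, flat on the worktop; origin at the centre of its underside; a bystander
- salt: steel salt shaker, 46 mm wide, 80 mm high, in front of the squeezer, beside its tank; origin at the centre of its underside; a bystander
- jar: glass jar with steel cap, 60 mm wide, 100 mm high, left of the squeezer; origin at the centre of its underside; a bystander
- tea_glass: small open tea glass, 60 mm wide, 85 mm high, under the shelf; origin at the centre of its underside; a bystander

How it is judged:
By the outcome, as a careful person would: the job done as asked, in the order asked, and still so for the second after the job is handed in, with the robot touching nothing.
It also fails if it takes over 64 s, if anything falls off the work surface, if the arm or the gripper's body presses on something with over 40 N, if the wrist force passes 120 N, or if a joint passes its speed limit or range.

ROBOT

A 6-joint arm with a two-finger parallel gripper is mounted at the origin on the work surface. World frame = base frame: x ahead of the robot, y to its left, z up, the work surface at z = 0. Lengths are in m, angles in rad, forces in N, time in s.
With the tool pointing down it reaches from about 0.35 to 0.975 m from the base axis. Payload 4.9 kg.
Tool frame: the origin (TCP) lies at the very end of the fingers, on their centre line; the grasp point (between the pads) lies 19 mm behind it; z points along the fingers, y is the line along which they close (so a half turn about z gives the same grasp; the last joint's range is limited). The gripper opens to 85 mm and grips with 20 to 120 N. Pads are 22 mm wide; open, the fingers measure 114 mm over their backs; the gripper's body (76 mm by 85 mm) begins 54 mm behind the grasp point. The pads swing forward as they close: fully open they stand 13 mm farther back than shut.
Start: joints at [1.095, 0.053, 1.613, -0, 1.476, -0.119], TCP at [0.218, 0.586, 0.231] pointing down, gripper open.
Joint ranges: [-3.01, 3.01], [-1.01, 2.22], [0.06, 2.58], [-1.02, 4.17], [0.09, 2.62], [-3.14, 3.14]. Speed limits (rad/s): [2.57, 2.57, 3.14, 3.14, 3.14, 3.14].

INTERFACE

Orientations are given as a rotation vector (axis times angle).
In Python, from station import get_obs, get_image, get_calibration, finish_job gives the robot as it stands.
- The arm moves only by the tool servo_tool, never from a script. Its argument "increments" is a list of rows, each a list of 5 numbers: the opening, from 0 (shut) to 1 (fully open), then the shift along the tool's x, y, z in mm, then the turn about the tool's z in degrees. In form: [[jaw, tx, ty, tz, spin], ...]. A call has 1 to 12 rows; each row shifts and turns the commanded pose from where the row before left it, along the tool's axes as they then stand; what a row does not reach is not made up. A row lasts 1/8 s, in which the tool goes at most 62.5 mm and 10.7 degrees, less where a joint would pass 70% of its speed; a pose out of reach is approached as far as the arm can. A call is refused whole if a number of a shift passes 62.5 or a number of a turn 10.7, either way. A call with a gripper value outside its range is refused whole. The fingers move at their own pace and stop on an object; "force" is the grip in N (left out, the last holds). Time passes only in rows, so rows that do not move let the fingers close. It gives the time, the measured TCP pose, the force, the opening and the grip force at its end, in the units of the state.
- get_obs(): the state, without advancing time (a new reading comes with each control period).
- get_image(name): name is "side" or "top" or "wrist"; returns the picture (420x560x3 uint8, red, green, blue); there is no depth.
- get_calibration(name): a dict with "fx", "fy", "cx", "cy" (pixels), "dist_coeffs" ([k1, k2, p1, p2, k3] as OpenCV has them; the pictures are not rectified), "R" (3x3) and "t" (3): a world point X has camera coordinates R X + t; the wrist camera has in their place "mount" (4x4, takes a point from camera to tool coordinates, whose origin is the TCP and whose axes are the flange's). Camera axes: x right, y down, z forward; pixel columns grow to the right and rows downward; lengths in m; the calibration is good to about 2 mm. A picture is of the moment at which its call begins: read the wrist's pose just before it. get_calibration takes no time and is no camera call.
- finish_job(): hands the job in; it is judged then, once.
The state is a dict: "t": time; "q": joint angles; "dq": joint speeds; "effort": joint torques, N m; "tool_pos": TCP position; "tool_rot": TCP orientation; "contact_force": force on the tool from outside, world axes, zero at the start; "wrist_torque": the same for the moment, N m; "opening": finger opening in m; "grip_force": force on a finger pad.
Only numpy, scipy, OpenCV 4.12 (cv2) and the standard library are available. Lean on these libraries where they do the work, as an engineer would, in place of code of your own. Each camera call takes 0.05 s, during which the arm holds its last target. There are 200 camera calls.

## Working session

There is one attempt and no reset: what is moved stays moved. The work goes in short steps, Python scripts to look and compute and a tool call to move; the robot and the scene stay as the last step left them, time stands still between calls to the robot, and variables do not carry over. Pictures are saved under pics/ and viewed, at most 10 in all, crops included, and the job is handed in when it is done.

Besides the shell and the picture viewer there is one more tool, called after "Call:" in YAML: its name, and indented under it one key for each argument. servo_tool: Moves the arm, as the interface text tells. Its arguments: {"type":"object","properties":{"increments":{"type":"array"},"force":{"type":"number"}},"required":["increments"]}

```bash
mkdir -p pics; ls; python3 - <<'E'
from station import *
import cv2,numpy as np
for n in("side","top","wrist"):
    cv2.imwrite(f"pics/{n}0.png",get_image(n)[:,:,::-1]); c=get_calibration(n); print(n,{k:np.round(v,3).tolist() for k,v in c.items()})
print(get_obs())
E
```

```text
pics
side {'fx': 436.954, 'fy': 436.954, 'cx': 284.835, 'cy': 204.437, 'dist_coeffs': [-0.067, 0.0, 0.0, 0.0, 0.0], 'R': [[-0.889, -0.458, 0.02], [-0.323, 0.594, -0.737], [0.326, -0.662, -0.675]], 't': [0.51, 0.378, 0.973]}
top {'fx': 474.844, 'fy': 474.844, 'cx': 284.043, 'cy': 206.709, 'dist_coeffs': [-0.026, 0.0, 0.0, 0.0, 0.0], 'R': [[-0.019, -1.0, 0.0], [-0.99, 0.019, -0.139], [0.139, -0.003, -0.99]], 't': [-0.025, 0.616, 1.329]}
wrist {'fx': 300.361, 'fy': 300.361, 'cx': 279.463, 'cy': 210.477, 'dist_coeffs': [-0.027, 0.0, 0.0, 0.0, 0.0], 'mount': [[0.0, -0.951, -0.308, 0.078], [1.0, -0.0, 0.001, 0.001], [-0.001, -0.308, 0.951, -0.143], [0.0, 0.0, 0.0, 1.0]]}
{'t': 0.15, 'q': array([ 1.09499009e+00,  5.32563226e-02,  1.61399256e+00, -8.90432880e-06,
        1.47600124e+00, -1.19007004e-01]), 'dq': array([ 0.0005504 , -0.00124784, -0.00331762, -0.00051497,  0.0024037 ,
        0.00076437]), 'effort': array([ 6.44574902e-04, -3.94238949e+01, -3.70723808e+01, -1.17627760e-04,
        4.61187898e-03, -2.51518298e-05]), 'tool_pos': array([0.21807659, 0.58519351, 0.23030541]), 'tool_rot': array([-5.57404580e-01, -3.09126188e+00,  2.49294160e-03]), 'contact_force': array([ 0.49825299, -0.14541281, -0.31899254]), 'wrist_torque': array([ 0.05650751, -0.014834  ,  0.01104776]), 'grip_force': 0.0, 'opening': 0.0857746482796064}
```

View pics/side0.png

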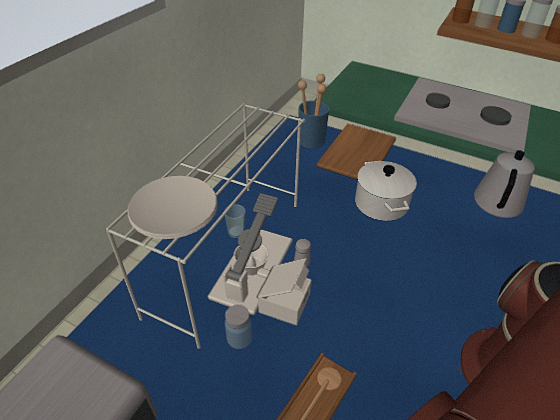

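View pics/top0.png

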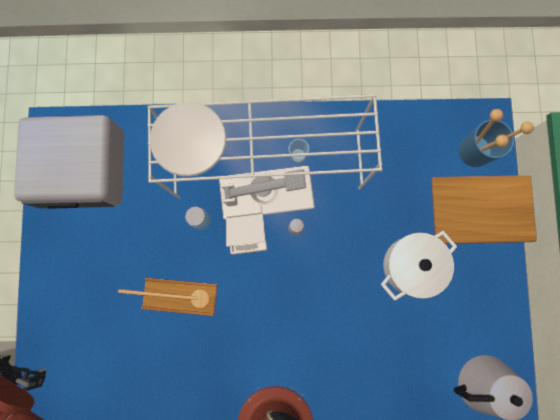

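The top view shows the squeezer foot at about (220–314, 168–216), the thumb plate at about (296,182), the shelf's front rail running from (150,182) to (380,168), and the tank at about (246,232). The side view shows the lever up and the cover partly open. I'll enlarge both next.

```bash
python3 - <<'E'
import cv2,numpy as np
t=cv2.imread("pics/top0.png")[155:260,210:325]; s=cv2.imread("pics/side0.png")[185:330,200:330]
a=cv2.resize(t,None,fx=3.4,fy=3.4,interpolation=cv2.INTER_CUBIC); b=cv2.resize(s,None,fx=3,fy=3,interpolation=cv2.INTER_CUBIC)
H=max(a.shape[0],b.shape[0]); c=np.zeros((H,a.shape[1]+b.shape[1]+5,3),np.uint8); c[:a.shape[0],:a.shape[1]]=a; c[:b.shape[0],-b.shape[1]:]=b
print(a.shape,b.shape,c.shape); cv2.imwrite("pics/crop1.png",c)
E
cat > h.py <<'E'
import numpy as np,cv2
from station import *
from scipy.spatial.transform import Rotation as Ro
def cam(n,o=None):
    c=get_calibration(n);K=np.array([[c['fx'],0,c['cx']],[0,c['fy'],c['cy']],[0,0,1.]]);D=np.array(c['dist_coeffs'])
    if n=='wrist':
        T=np.eye(4);T[:3,:3]=Ro.from_rotvec(o['tool_rot']).as_matrix();T[:3,3]=o['tool_pos'];M=np.linalg.inv(T@np.array(c['mount']));return K,D,M[:3,:3],M[:3,3]
    return K,D,np.array(c['R']),np.array(c['t'])
def ray(C,p):
    K,D,R,t=C;u=cv2.undistortPoints(np.array([[p]],float),K,D)[0,0];d=R.T@np.array([u[0],u[1],1]);return -R.T@t,d/np.linalg.norm(d)
def onz(C,p,z):
    o,d=ray(C,p);return o+d*(z-o[2])/d[2]
def proj(C,X):
    K,D,R,t=C;return cv2.projectPoints(np.array(X,float).reshape(-1,1,3),cv2.Rodrigues(R)[0],t,K,D)[0][:,0]
def tri(rs):
    A=0;b=0
    for o,d in rs: P=np.eye(3)-np.outer(d,d);A=A+P;b=b+P@o
    X=np.linalg.solve(A,b);return X,[np.linalg.norm((np.eye(3)-np.outer(d,d))@(X-o)) for o,d in rs]
E
```

```text
(357, 391, 3) (435, 390, 3) (435, 786, 3)
```

View pics/crop1.png

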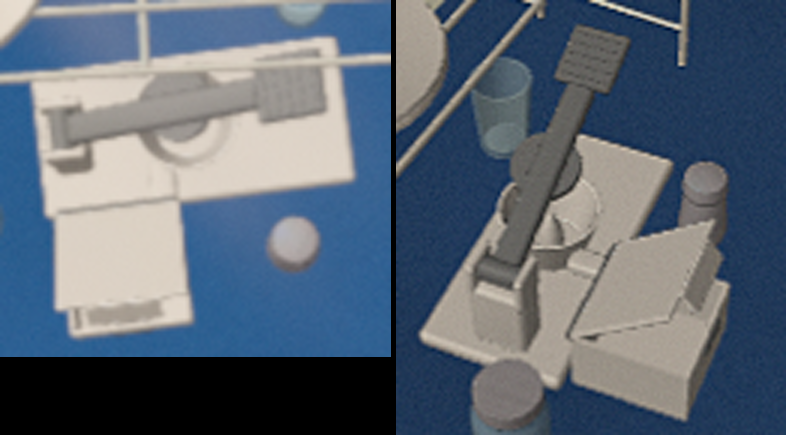

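The enlarged views show the ribbed thumb plate centred at top (295.6,180.6) and side (265,204.7). The front rail passes just beyond the plate's middle in the top view, and the cover is about 0.5 rad open with its free edge visible.

```bash
python3 - <<'E'
from h import *
np.set_printoptions(precision=4,suppress=True)
T=cam('top');S=cam('side')
ft=lambda x,y:(x/3.4+210,y/3.4+155)
fs=lambda x,y:((x-396)/3+200,y/3+185)
for z in (0.012,):
    c=[onz(T,ft(*p),z) for p in((335,38),(354,180),(47,215),(32,82))]
    print(np.array(c));print(sum(c)/4,[np.linalg.norm(c[i]-c[i-1]) for i in range(4)])
print('plate',tri([ray(T,ft(291,87)),ray(S,fs(591,59))]), onz(T,ft(291,87),.175))
for a,b in(((319,50),(629,40)),((326,112),(605,92)),((262,121),(556,77)),((257,66),(573,28))): print(tri([ray(T,ft(*a)),ray(S,fs(*b))]))
print('rail',[onz(T,p,.315) for p in((150,182),(210,177.6),(325,171.8),(380,168))])
print('cover edge top L/R', tri([ray(T,ft(55,308)),ray(S,fs(581,337))]),tri([ray(T,ft(187,294)),ray(S,fs(712,222))]))
print('hinge', onz(T,ft(52,215),.065),onz(T,ft(180,202),.065))
print('tank front', onz(T,ft(72,335),.06),onz(T,ft(192,322),.06))
print('salt',onz(T,ft(293,243),.08),'jar',onz(T,(196,216),.1))
E
```

```text
[[ 0.7403 -0.1131  0.012 ]
 [ 0.6139 -0.1262  0.012 ]
 [ 0.5884  0.1407  0.012 ]
 [ 0.706   0.1536  0.012 ]]
[0.6622 0.0138 0.012 ] [np.float64(0.2688941661121137), np.float64(0.12711463829137104), np.float64(0.2681021302267616), np.float64(0.1183585462229414)]
plate (array([ 0.6687, -0.0685,  0.1638]), [np.float64(0.0013602660161146217), np.float64(0.0013602660161144274)]) [ 0.6652 -0.0686  0.175 ]
(array([ 0.6733, -0.0977,  0.1693]), [np.float64(0.022441664407044416), np.float64(0.0224416644070444)])
(array([ 0.6647, -0.0967,  0.1009]), [np.float64(0.006679407248549836), np.float64(0.0066794072485497945)])
(array([ 0.6611, -0.0371,  0.1671]), [np.float64(0.022254139337104753), np.float64(0.022254139337104597)])
(array([ 0.6727, -0.0426,  0.218 ]), [np.float64(0.000616373153591949), np.float64(0.0006163731535918895)])
rail [array([0.6411, 0.2751, 0.315 ]), array([0.6487, 0.1349, 0.315 ]), array([ 0.6573, -0.1338,  0.315 ]), array([ 0.664 , -0.2629,  0.315 ])]
cover edge top L/R (array([0.531 , 0.1358, 0.0975]), [np.float64(0.030690251120901794), np.float64(0.030690251120901776)]) (array([0.5114, 0.0163, 0.1246]), [np.float64(0.0013733747029274356), np.float64(0.001373374702927406)])
hinge [0.5821 0.1299 0.065 ] [0.5909 0.023  0.065 ]
tank front [0.4823 0.1142 0.06  ] [0.4911 0.0146 0.06  ]
salt [ 0.5533 -0.0701  0.08  ] jar [0.5857 0.2066 0.1   ]
```

Call:
servo_tool:
  increments:
    - [1, -20, -22, -10, 0]
    - [1, -38, -42, -12, 0]
    - [1, -38, -42, -12, 0]
    - [1, -38, -42, -12, 0]
    - [1, -38, -42, -12, 0]
    - [1, -38, -42, -12, 0]
    - [1, -38, -42, -12, 0]
    - [1, -38, -42, -12, 0]
    - [1, -38, -42, -12, 0]
    - [1, -38, -42, -12, 0]
    - [1, -38, -42, -12, 0]
    - [1, -20, -22, -10, 0]

```text
t: 1.65
tool_pos: [0.4501, 0.0017, 0.3713]
tool_rot: [-0.562, -3.091, 0.0]
contact_force: [-0.1, 0.6, -0.1]
opening: 0.0855
grip_force: 0.0
```

Call:
servo_tool:
  increments:
    - [1, 0, 0, -60, 0]
    - [1, 0, 0, -60, 0]
    - [1, 0, 0, -60, 0]
    - [1, 0, 0, -60, 0]
    - [1, 0, 0, -60, 0]
    - [1, 0, 0, -60, 0]
    - [1, 0, 0, -60, 0]
    - [1, 0, 0, -60, 0]

```text
t: 2.65
tool_pos: [0.4489, 0.0043, 0.851]
tool_rot: [0.557, 3.091, 0.0]
contact_force: [0.4, 0.1, 0.9]
opening: 0.0852
grip_force: 0.0
```

```bash
python3 -c "
from h import *
o=get_obs();print(o['t'],o['q'].round(3),o['tool_pos'],Ro.from_rotvec(o['tool_rot']).as_matrix().round(3).tolist())"
```

```text
2.65 [-0.156  0.093  0.462 -0.     2.586 -1.371] [0.44894765 0.0042939  0.85097323] [[-0.937, 0.349, 0.001], [0.349, 0.937, -0.0], [-0.001, 0.0, -1.0]]
```

Call:
servo_tool:
  increments:
    - [1, 0, 0, -40, 0]
    - [1, 0, 0, -40, 0]
    - [1, 0, 0, -40, 0]
    - [1, 0, 0, -40, 0]

```text
t: 3.15
tool_pos: [0.4299, 0.0046, 0.9002]
tool_rot: [0.539, 2.991, 0.006]
contact_force: [0.5, -0.1, -0.1]
opening: 0.0855
grip_force: 0.0
```

```bash
python3 -c "
from h import *
o=get_obs();print(o['t'],o['q'].round(3),o['tool_pos'],Ro.from_rotvec(o['tool_rot']).as_matrix().round(3).tolist())"
```

```text
3.15 [-0.165  0.138  0.282  0.005  2.619 -1.374] [0.42989494 0.00458959 0.90020984] [[-0.932, 0.348, 0.101], [0.348, 0.937, -0.014], [-0.1, 0.022, -0.995]]
```

The reach limit leans the tool outward. Next I check whether that lean persists when I move away.

Call:
servo_tool:
  increments:
    - [1, 0, 0, 40, 0]
    - [1, 0, 0, 40, 0]
    - [1, 0, 0, 40, 0]

```text
t: 3.52
tool_pos: [0.4417, 0.003, 0.7793]
tool_rot: [0.539, 2.99, 0.006]
contact_force: [0.5, -1.2, -0.3]
opening: 0.0856
grip_force: 0.0
```

```bash
python3 -c "
from h import *
o=get_obs();print(o['t'],o['q'].round(3),o['tool_pos'],Ro.from_rotvec(o['tool_rot']).as_matrix().round(3).tolist())"
```

```text
3.525 [-0.164 -0.154  0.869  0.003  2.324 -1.375] [0.44174226 0.00297922 0.77930337] [[-0.932, 0.348, 0.102], [0.349, 0.937, -0.014], [-0.1, 0.022, -0.995]]
```

The lean persists, so I'll build it up to about 0.7 rad for the leaning approach.

Call:
servo_tool:
  increments:
    - [1, 0, 0, -60, 0]
    - [1, 0, 0, -60, 0]
    - [1, 0, 0, -60, 0]
    - [1, 0, 0, -60, 0]
    - [1, 0, 0, -60, 0]
    - [1, 0, 0, -60, 0]
    - [1, 0, 0, -60, 0]
    - [1, 0, 0, -60, 0]

```text
t: 4.53
tool_pos: [0.3445, 0.0151, 0.9872]
tool_rot: [0.493, 2.737, 0.017]
contact_force: [0.4, -0.7, -0.4]
opening: 0.0852
grip_force: 0.0
```

```bash
cat > st.py <<'E'
from h import *
o=get_obs();R=Ro.from_rotvec(o['tool_rot']).as_matrix();print(o['t'],o['q'].round(3),o['tool_pos'].round(4),R.round(3).tolist(),o['contact_force'].round(1),o['opening'])
E
python3 st.py
```

```text
4.525 [-0.185  0.105  0.057  0.028  2.619 -1.373] [0.3445 0.0151 0.9872] [[-0.875, 0.335, 0.35], [0.34, 0.939, -0.051], [-0.346, 0.074, -0.935]] [ 0.4 -0.7 -0.4] 0.08516468977824464
```

```bash
cat > kin.py <<'E'
import numpy as np
from numpy import sin,cos
D=[([1.095,.0533,1.614,1.476],[.2181,.5852,.2303]),([-.156,.093,.462,2.586],[.44895,.00429,.85097]),([-.165,.138,.282,2.619],[.4299,.0046,.9002]),([-.164,-.154,.869,2.324],[.44174,.00298,.7793]),([-.185,.105,.057,2.619],[.3445,.0151,.9872])]
def rows(q):
    a=q[1];b=a+q[2];t=b+q[3]
    return [[1,0,sin(a),cos(a),sin(b),cos(b),sin(t)],[0,1,cos(a),-sin(a),cos(b),-sin(b),cos(t)]]
A=[];y=[]
for q,p in D: A+=rows(q);y+=[np.hypot(*p[:2]) if 0 else cos(q[0])*p[0]+sin(q[0])*p[1],p[2]]
A=np.array(A);A=np.delete(A,3,1);P,res,rk,sv=np.linalg.lstsq(A,np.array(y),rcond=None)
def fk(q): return np.delete(np.array(rows(q)),3,1)@P
if __name__=="__main__":
    print(P.round(3),rk,sv.round(3),np.abs(A@P-y).max())
    for q2,q3 in((-.5,.3),(-.7,.5),(-.8,.6),(-.6,.4),(-.4,.2)): print(q2,q3,np.pi-q2-q3-2.6,fk([0,q2,q3,2.6]))
E
python3 kin.py; python3 st.py
```

```text
[0.    0.237 0.427 0.61  0.096 0.278] 6 [4.357 3.072 0.944 0.79  0.22  0.135] 0.00013268726278498066
-0.5 0.3 0.7415926535897932 [-0.04389963  1.0226826 ]
-0.7 0.5 0.7415926535897932 [-0.11418568  0.97459732]
-0.8 0.6 0.7415926535897928 [-0.14538019  0.94553663]
-0.6 0.4 0.7415926535897932 [-0.08024579  1.00039858]
-0.4 0.2 0.7415926535897928 [-0.00551036  1.04122673]
4.525 [-0.185  0.105  0.057  0.028  2.619 -1.373] [0.3445 0.0151 0.9872] [[-0.875, 0.335, 0.35], [0.34, 0.939, -0.051], [-0.346, 0.074, -0.935]] [ 0.4 -0.7 -0.4] 0.08516468977824464
```

Call:
servo_tool:
  increments:
    - [1, 10, -2, 28, 0]
    - [1, 35, -13, -14, 0]
    - [1, 35, -13, -14, 0]
    - [1, 35, -13, -14, 0]

```text
t: 5.03
tool_pos: [0.2265, 0.0167, 0.9613]
tool_rot: [0.492, 2.741, 0.017]
contact_force: [0.2, -0.6, -0.0]
opening: 0.0854
grip_force: 0.0
```

```bash
python3 st.py
```

```text
5.025 [-0.357 -0.273  0.492  0.136  2.569 -1.445] [0.2265 0.0167 0.9613] [[-0.877, 0.335, 0.346], [0.339, 0.94, -0.05], [-0.342, 0.073, -0.937]] [ 0.2 -0.6 -0. ] 0.08540141499855104
```

Call:
servo_tool:
  increments:
    - [1, -10, 2, -28, 0]
    - [1, -10, 2, -28, 0]
    - [1, -10, 2, -28, 0]
    - [1, 0, 0, 0, 0]

```text
t: 5.52
tool_pos: [0.237, 0.0202, 0.9984]
tool_rot: [0.486, 2.693, 0.01]
contact_force: [-0.3, -0.2, 0.2]
opening: 0.0853
grip_force: 0.0
```

```bash
python3 st.py
```

```text
5.525 [-0.3   -0.13   0.248  0.11   2.619 -1.408] [0.237  0.0202 0.9984] [[-0.858, 0.334, 0.389], [0.337, 0.939, -0.063], [-0.387, 0.077, -0.919]] [-0.3 -0.2  0.2] 0.08525853216659011
```

Call:
servo_tool:
  increments:
    - [1, 22, -9, -20, 0]
    - [1, 22, -9, -20, 0]
    - [1, 22, -9, -20, 0]
    - [1, 22, -9, -20, 0]

```text
t: 6.02
tool_pos: [0.1428, 0.0446, 0.9918]
tool_rot: [0.498, 2.653, -0.022]
contact_force: [0.2, 0.6, 0.1]
opening: 0.0853
grip_force: 0.0
```

```bash
python3 st.py
```

```text
6.025 [-0.159 -0.309  0.39  -0.054  2.619 -1.412] [0.1428 0.0446 0.9918] [[-0.839, 0.349, 0.417], [0.342, 0.935, -0.094], [-0.423, 0.063, -0.904]] [0.2 0.6 0.1] 0.08528174836790206
```

Call:
servo_tool:
  increments:
    - [1, -12, 2, -27, 0]
    - [1, -12, 2, -27, 0]
    - [1, -12, 2, -27, 0]
    - [1, -12, 2, -27, 0]

```text
t: 6.52
tool_pos: [0.1489, 0.0618, 1.0287]
tool_rot: [0.474, 2.582, -0.038]
contact_force: [0.2, -0.4, -0.1]
opening: 0.0857
grip_force: 0.0
```

```bash
python3 st.py
```

```text
6.525 [ 0.525 -0.095  0.103 -0.752  2.619 -1.434] [0.1489 0.0618 1.0287] [[-0.809, 0.339, 0.48], [0.325, 0.939, -0.116], [-0.49, 0.062, -0.869]] [ 0.2 -0.4 -0.1] 0.08568731977580694
```

Lean is 0.52 rad towards the shelf, enough to clear the rail. Next I move down to a staging point, spinning to align with the rail and closing the fingers.

Call:
servo_tool:
  increments:
    - [0, 0, 0, 25, 0]
    - [0, 0, 0, 40, -2]
    - [0, 0, 0, 50, -2]
    - [0, 0, 0, 55, -2]
    - [0, 0, 0, 55, -2]
    - [0, 0, 0, 55, -2]
    - [0, 0, 0, 55, -2]
    - [0, 0, 0, 55, -2]
    - [0, 0, 0, 55, -2]
    - [0, 0, 0, 55, -2]
    - [0, 0, 0, 55, -2]
    - [0, 0, 0, 40, -2]

```text
t: 8.02
tool_pos: [0.4352, -0.0075, 0.5069]
tool_rot: [-0.027, 2.639, -0.17]
contact_force: [-0.1, 0.2, 0.8]
opening: -0.0002
grip_force: 0.0
```

```bash
python3 st.py
```

```text
8.025 [-0.165 -0.749  1.834 -0.036  1.545 -1.765] [ 0.4352 -0.0075  0.5069] [[-0.879, 0.012, 0.477], [-0.05, 0.992, -0.116], [-0.475, -0.125, -0.871]] [-0.1  0.2  0.8] -0.00015583259060355685
```

Call:
servo_tool:
  increments:
    - [0, 3, -8, 50, 0]
    - [0, 3, -7, 50, 0]
    - [0, 3, -7, 50, 0]
    - [0, 3, -7, 50, 0]
    - [0, 0, 0, 0, 0]

```text
t: 8.65
tool_pos: [0.5183, -0.06, 0.328]
tool_rot: [-0.024, 2.646, -0.167]
contact_force: [-1.8, -0.1, 0.6]
opening: 0.0001
grip_force: 0.0
```

```bash
python3 - <<'E'
from h import *
import pickle
o=get_obs();im=get_image('wrist');pickle.dump(o,open('w1.pkl','wb'));cv2.imwrite('pics/w1.png',im[:,:,::-1]);print(o['tool_pos'])
C=cam('wrist',o);print(proj(C,[[.667,-.068,.175],[.641,-.068,.17],[.6555,-.068,.315],[.6555,0,.315]]))
s=get_image('side');cv2.imwrite('pics/s1.png',s[:,:,::-1])
E
```

```text
[ 0.5182973  -0.05999193  0.32797947]
[[289.32463203 228.97433696]
 [289.98853888 211.5883779 ]
 [273.9696277  338.85331338]
 [350.75596209 347.78222849]]
```

View pics/w1.png

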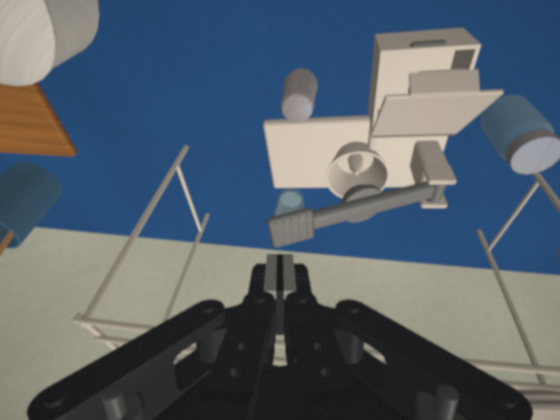

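The wrist view agrees with the estimate: plate centre at (292,228) against a predicted (289,229), with the rail below the fingers at about row 335. Approaching now.

Call:
servo_tool:
  increments:
    - [0, -6, 4, 46, 0]
    - [0, -6, 4, 46, 0]
    - [0, -6, 3, 46, 0]
    - [0, -14, 1, 16, 0]
    - [0, -14, 1, 16, 0]
    - [0, 0, 0, 0, 0]

```text
t: 9.5
tool_pos: [0.6439, -0.0642, 0.2104]
tool_rot: [-0.027, 2.632, -0.171]
contact_force: [0.4, 0.8, -0.7]
opening: 0.0003
grip_force: 0.0
```

```bash
python3 - <<'E'
from h import *
exec(open('st.py').read())
w=get_image('wrist');s=get_image('side')
C=cam('side');p=proj(C,[o['tool_pos']])[0];print(p)
a=cv2.resize(s[110:310,180:380],None,fx=2.9,fy=2.9,interpolation=cv2.INTER_CUBIC);cv2.imwrite('pics/s2.png',a[:,:,::-1])
E
```

```text
9.5 [-0.208 -0.184  1.936 -0.018  0.87  -1.791] [ 0.6439 -0.0642  0.2104] [[-0.876, 0.012, 0.483], [-0.05, 0.992, -0.116], [-0.48, -0.126, -0.868]] [ 0.4  0.8 -0.7] 0.00032381800031093435
[273.21796834 195.17637338]
```

View pics/s2.png

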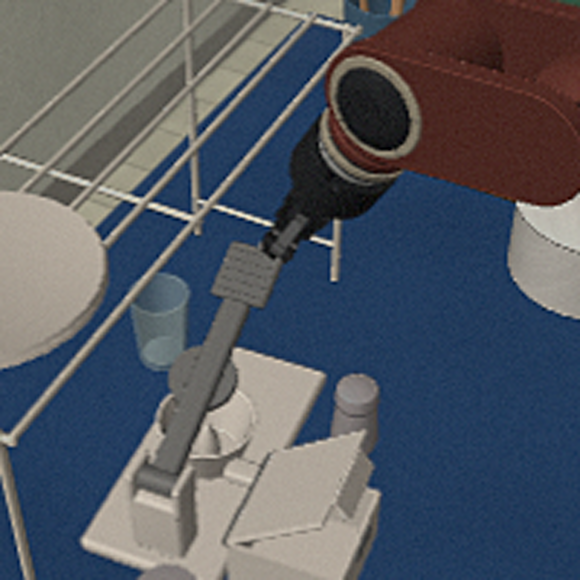

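The side view shows the fingertips just above the thumb plate's near edge, with the gripper clear of the rail. Closing in now, then feeling for contact.

Call:
servo_tool:
  increments:
    - [0, -3, 1, 11, 0]
    - [0, -3, 1, 11, 0]
    - [0, 0, 0, 0, 0]

```text
t: 9.98
tool_pos: [0.658, -0.0646, 0.1895]
tool_rot: [-0.026, 2.638, -0.17]
contact_force: [-1.0, -0.4, -0.3]
opening: 0.0001
grip_force: 0.0
```

Call:
servo_tool:
  increments:
    - [0, 1.5, 0.4, 2.6, 0]
    - [0, 1.5, 0.4, 2.6, 0]
    - [0, 1.5, 0.4, 2.6, 0]
    - [0, 0, 0, 0, 0]

```text
t: 10.48
tool_pos: [0.6579, -0.0646, 0.1816]
tool_rot: [-0.026, 2.636, -0.17]
contact_force: [0.8, -0.3, 0.9]
opening: -0.0001
grip_force: 0.0
```

Call:
servo_tool:
  increments:
    - [0, 1.5, 0.4, 2.6, 0]
    - [0, 1.5, 0.4, 2.6, 0]
    - [0, 1.5, 0.4, 2.6, 0]
    - [0, 0, 0, 0, 0]

```text
t: 10.98
tool_pos: [0.6586, -0.0648, 0.1738]
tool_rot: [-0.026, 2.634, -0.171]
contact_force: [0.0, -0.9, 4.3]
opening: -0.0001
grip_force: 1.4
```

Call:
servo_tool:
  increments:
    - [0, 2.7, -1.1, 5, 0]
    - [0, 2.7, -1.1, 5, 0]
    - [0, 2.7, -1.1, 5, 0]
    - [0, 2.7, -0.4, 4.9, 0]
    - [0, 2.7, -0.4, 4.9, 0]
    - [0, 2.7, -0.4, 4.9, 0]
    - [0, 2.7, -0.4, 4.9, 0]
    - [0, 2.6, 0.4, 4.8, 0]
    - [0, 2.6, 0.4, 4.8, 0]
    - [0, 2.6, 0.4, 4.8, 0]
    - [0, 2.6, 0.4, 4.8, 0]
    - [0, 2.6, 0.4, 4.8, 0]

```text
t: 12.48
tool_pos: [0.6589, -0.0772, 0.1083]
tool_rot: [-0.026, 2.633, -0.174]
contact_force: [-0.1, -6.2, 7.3]
opening: -0.0
grip_force: 3.7
```

Call:
servo_tool:
  increments:
    - [0, 2, -1.2, 3.7, 0]
    - [0, 2, -1.2, 3.7, 0]
    - [0, 0.1, -1, 0.1, 0]
    - [0, 0, 0, 0, 0]

```text
t: 12.98
tool_pos: [0.6586, -0.0792, 0.0997]
tool_rot: [-0.025, 2.634, -0.167]
contact_force: [0.3, 3.7, 7.9]
opening: 0.0001
grip_force: 3.8
```

Call:
servo_tool:
  increments:
    - [0, 1, 0.3, 1.7, 0]
    - [0, 1, 0.3, 1.7, 0]
    - [0, 0, 0, 0, 0]

```text
t: 13.35
tool_pos: [0.6587, -0.0791, 0.0962]
tool_rot: [-0.025, 2.634, -0.168]
contact_force: [-1.0, 4.4, 8.8]
opening: 0.0001
grip_force: 4.5
```

Call:
servo_tool:
  increments:
    - [0, 1, 0.6, 1.7, 0]
    - [0, 0, 0, 0, 0]

```text
t: 13.6
tool_pos: [0.659, -0.079, 0.0955]
tool_rot: [-0.026, 2.633, -0.169]
contact_force: [-6.9, 3.9, 15.8]
opening: 0.0
grip_force: 8.0
```

On the stop at 15.8 N. I'll add slightly and hold for 1.5 s.

Call:
servo_tool:
  increments:
    - [0, 0.2, 0.1, 0.4, 0]
    - [0, 0, 0, 0, 0]
    - [0, 0, 0, 0, 0]
    - [0, 0, 0, 0, 0]
    - [0, 0, 0, 0, 0]
    - [0, 0, 0, 0, 0]

```text
t: 14.35
tool_pos: [0.659, -0.079, 0.0954]
tool_rot: [-0.026, 2.633, -0.169]
contact_force: [-8.8, 4.6, 18.7]
opening: 0.0003
grip_force: 8.8
```

Call:
servo_tool:
  increments:
    - [0, 0, 0, 0, 0]
    - [0, 0, 0, 0, 0]
    - [0, 0, 0, 0, 0]
    - [0, 0, 0, 0, 0]
    - [0, 0, 0, 0, 0]
    - [0, 0, 0, 0, 0]

```text
t: 15.1
tool_pos: [0.659, -0.079, 0.0954]
tool_rot: [-0.026, 2.633, -0.169]
contact_force: [-8.4, 4.8, 17.2]
opening: 0.0002
grip_force: 8.8
```

Call:
servo_tool:
  increments:
    - [0, -1, -0.2, -1.8, 0]
    - [0, -1.9, -0.5, -3.5, 0]
    - [0, -2.4, -0.2, -4.4, 0]
    - [0, -2.4, -0.2, -4.4, 0]
    - [0, -2.4, -0.2, -4.4, 0]
    - [0, -2.4, -0.2, -4.4, 0]
    - [0, -2.5, 0.5, -4.5, 0]
    - [0, -2.5, 0.5, -4.5, 0]
    - [0, -2.5, 0.5, -4.5, 0]
    - [0, -2.5, 0.5, -4.5, 0]
    - [0, -2.5, 0.5, -4.5, 0]
    - [0, -2.5, 0.5, -4.5, 0]

```text
t: 16.6
tool_pos: [0.6579, -0.0716, 0.1489]
tool_rot: [-0.026, 2.636, -0.172]
contact_force: [-0.1, -2.5, 5.5]
opening: 0.0
grip_force: 2.2
```

Call:
servo_tool:
  increments:
    - [0, -2, 0.9, -3.7, 0]
    - [0, -2, 0.9, -3.7, 0]
    - [0, -2, 0.9, -3.7, 0]
    - [0, -2, 0.9, -3.7, 0]
    - [0, -2, 0.9, -3.7, 0]
    - [0, -1, 0.4, -1.9, 0]
    - [0, -1, 0.4, -1.9, 0]
    - [0, -1, 0.4, -1.9, 0]
    - [0, -1, 0.4, -1.9, 0]
    - [0, -1, 0.2, -1.9, 0]
    - [0, 0, 0, 0, 0]

```text
t: 17.98
tool_pos: [0.6579, -0.061, 0.1795]
tool_rot: [-0.026, 2.636, -0.171]
contact_force: [-0.3, 0.0, -0.1]
opening: 0.0002
grip_force: 0.0
```

The lever was eased up to rest and the fingers are free. Backing out, then moving to above the cover.

Call:
servo_tool:
  increments:
    - [0, 10, -2, -12, 0]
    - [0, 16, -1, -20, 0]
    - [0, 16, -1, -20, 0]
    - [0, 13, 32, -18, 0]
    - [0, 13, 32, -18, 0]
    - [0, 13, 32, -18, 0]
    - [0, 13, 32, -18, 0]
    - [0, 0, 0, 0, 0]

```text
t: 18.98
tool_pos: [0.5169, 0.0738, 0.2276]
tool_rot: [-0.031, 2.634, -0.169]
contact_force: [0.2, -0.0, -0.7]
opening: -0.0
grip_force: 0.0
```

```bash
python3 - <<'E'
from h import *
exec(open('st.py').read())
w=get_image('wrist');s=get_image('side')
a=cv2.resize(s[150:330,180:370],None,fx=2.1,fy=2.1,interpolation=cv2.INTER_CUBIC)
b=cv2.resize(w[20:270,230:530],None,fx=1.3,fy=1.3,interpolation=cv2.INTER_CUBIC)
c=np.zeros((max(a.shape[0],b.shape[0]),a.shape[1]+b.shape[1],3),np.uint8);c[:a.shape[0],:a.shape[1]]=a;c[:b.shape[0],a.shape[1]:]=b;print(a.shape,c.shape)
cv2.imwrite('pics/c3.png',c[:,:,::-1]);import pickle;pickle.dump(o,open('w3.pkl','wb'))
E
```

```text
18.975 [ 0.082 -0.521  2.161 -0.182  1.013 -1.455] [0.5169 0.0738 0.2276] [[-0.876, 0.009, 0.482], [-0.053, 0.992, -0.114], [-0.479, -0.126, -0.869]] [ 0.2 -0.  -0.7] -2.350591876350924e-05
(378, 399, 3) (378, 789, 3)
```

View pics/c3.png

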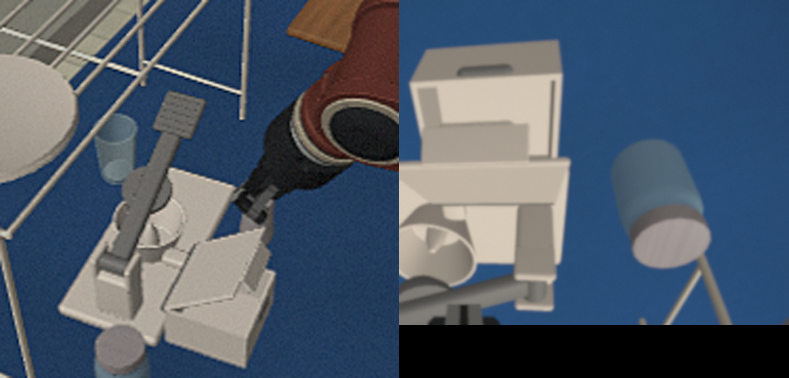

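The side crop shows the lever back up at rest, and the cover's free edge running from (240,294) to (266,228). The closed fingers are above the cover's near side.

```bash
python3 - <<'E'
from h import *
T=cam('top');S=cam('side')
ft=lambda x,y:(x/3.4+210,y/3.4+155)
f=lambda x,y:(180+x/2.1,150+y/2.1)
print('L',tri([ray(T,ft(55,308)),ray(S,f(240,294))]));print('R',tri([ray(T,ft(187,294)),ray(S,f(266,228))]))
for a in(.4,.5,.6,.7):
  E=[]
  for y in(.07+.052,.07-.052):
    p=np.array([-.065-.111*np.cos(a),y]);c,s=np.cos(.105),np.sin(.105)
    E.append([.662+c*p[0]-s*p[1],.014+s*p[0]+c*p[1],.062+.111*np.sin(a)+.003])
  print(a,np.round(E,3).tolist(),((proj(S,E)-[180,150])*2.1).round(),((proj(T,E)-[210,155])*3.4).round())
E
```

```text
L (array([0.4966889 , 0.11807389, 0.13448885]), [np.float64(0.003908445062418255), np.float64(0.003908445062418379)])
R (array([0.50986353, 0.01582304, 0.12698515]), [np.float64(8.679482660287452e-05), np.float64(8.679482660289876e-05)])
0.4 [[0.483, 0.118, 0.108], [0.494, 0.014, 0.108]] [[247. 313.]
 [278. 243.]] [[ 61. 332.]
 [190. 316.]]
0.5 [[0.488, 0.118, 0.118], [0.499, 0.015, 0.118]] [[243. 306.]
 [275. 236.]] [[ 59. 325.]
 [189. 309.]]
0.6 [[0.493, 0.119, 0.128], [0.504, 0.015, 0.128]] [[239. 299.]
 [270. 229.]] [[ 56. 317.]
 [188. 301.]]
0.7 [[0.5, 0.12, 0.137], [0.511, 0.016, 0.137]] [[233. 292.]
 [265. 222.]] [[ 54. 308.]
 [186. 292.]]
```

Call:
servo_tool:
  increments:
    - [0, 11, 1, 23, 0]
    - [0, 11, 1, 23, 0]
    - [0, 11, 1, 23, 0]
    - [0, 3.4, 0.6, 3.8, 0]
    - [0, 3.4, 0.6, 3.8, 0]
    - [0, 3.4, 0.6, 3.8, 0]
    - [0, 3.4, 0.6, 3.8, 0]
    - [0, 3.4, 0.6, 3.8, 0]
    - [0, 3.4, 0.6, 3.8, 0]
    - [0, 3.4, 0.6, 3.8, 0]
    - [0, 3.4, 0.6, 3.8, 0]
    - [0, 0, 0, 0, 0]

```text
t: 20.58
tool_pos: [0.512, 0.0651, 0.11]
tool_rot: [-0.026, 2.637, -0.171]
contact_force: [0.6, -1.6, 0.2]
opening: -0.0001
grip_force: 0.0
```

```bash
python3 - <<'E'
from h import *
exec(open('st.py').read())
s=get_image('side')
a=cv2.resize(s[220:330,220:370],None,fx=4,fy=4,interpolation=cv2.INTER_CUBIC)
cv2.imwrite('pics/c4.png',a[:,:,::-1])
E
```

```text
20.575 [ 0.061 -0.407  2.286 -0.209  0.777 -1.416] [0.512  0.0651 0.11  ] [[-0.878, 0.012, 0.479], [-0.05, 0.992, -0.116], [-0.476, -0.126, -0.87]] [ 0.6 -1.6  0.2] -9.669090452817382e-05
```

View pics/c4.png

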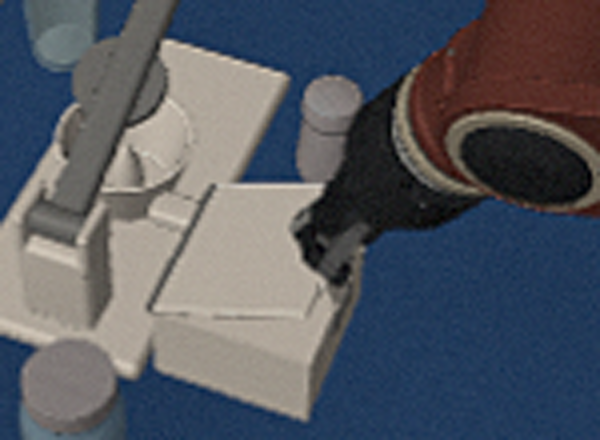

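The side crop shows the fingers on the cover, with the cover following down. Continuing.

Call:
servo_tool:
  increments:
    - [0, 3.4, 0.6, 3.8, 0]
    - [0, 3.4, 0.6, 3.8, 0]
    - [0, 3.4, 0.6, 3.8, 0]
    - [0, 3.4, 0.6, 3.8, 0]
    - [0, 0, 0, 0, 0]

```text
t: 21.25
tool_pos: [0.5073, 0.065, 0.09]
tool_rot: [-0.026, 2.637, -0.171]
contact_force: [-0.2, -0.1, 0.3]
opening: -0.0003
grip_force: 0.0
```

Call:
servo_tool:
  increments:
    - [0, 1.4, 0.4, 2.6, 0]
    - [0, 1.4, 0.4, 2.6, 0]
    - [0, 1.4, 0.4, 2.6, 0]
    - [0, 0, 0, 0, 0]

```text
t: 21.75
tool_pos: [0.5081, 0.0651, 0.082]
tool_rot: [-0.026, 2.635, -0.171]
contact_force: [-0.6, 0.4, 0.2]
opening: -0.0002
grip_force: 0.3
```

Call:
servo_tool:
  increments:
    - [0, 1.4, 0.4, 2.6, 0]
    - [0, 1.4, 0.4, 2.6, 0]
    - [0, 0, 0, 0, 0]

```text
t: 22.12
tool_pos: [0.5105, 0.0654, 0.0794]
tool_rot: [-0.026, 2.629, -0.17]
contact_force: [-5.1, 0.6, 11.1]
opening: 0.0002
grip_force: 5.3
```

Call:
servo_tool:
  increments:
    - [0, 1, 0.3, 1.7, 0]
    - [0, 1, 0.3, 1.7, 0]
    - [0, 0, 0, 0, 0]

```text
t: 22.5
tool_pos: [0.5096, 0.0654, 0.074]
tool_rot: [-0.026, 2.631, -0.17]
contact_force: [0.0, 1.0, 4.4]
opening: 0.0003
grip_force: 2.3
```

Call:
servo_tool:
  increments:
    - [0, 1, 0.3, 1.7, 0]
    - [0, 0, 0, 0, 0]

```text
t: 22.75
tool_pos: [0.5077, 0.0653, 0.0696]
tool_rot: [-0.026, 2.636, -0.17]
contact_force: [0.9, 0.0, 1.9]
opening: 0.0001
grip_force: 0.9
```

Call:
servo_tool:
  increments:
    - [0, 1, 0.3, 1.7, 0]
    - [0, 0, 0, 0, 0]

```text
t: 23.0
tool_pos: [0.5081, 0.0654, 0.0689]
tool_rot: [-0.026, 2.635, -0.171]
contact_force: [-5.6, -0.2, 9.7]
opening: 0.0002
grip_force: 5.1
```

Call:
servo_tool:
  increments:
    - [0, 0.8, 0.2, 1.4, 0]
    - [0, 0, 0, 0, 0]
    - [0, 0, 0, 0, 0]

```text
t: 23.38
tool_pos: [0.5083, 0.0654, 0.0683]
tool_rot: [-0.026, 2.635, -0.172]
contact_force: [-13.0, 0.5, 20.0]
opening: -0.0001
grip_force: 9.5
```

Call:
servo_tool:
  increments:
    - [0, -1.4, -0.4, -2.6, 0]
    - [0, -3, -0.8, -5, 0]
    - [0, 0, 0, -30, 0]
    - [0, 0, 0, -50, 0]
    - [0, 0, 0, -50, 0]
    - [0, 0, 0, -50, 0]
    - [0, 0, 0, -50, 0]
    - [0, 0, 0, 0, 0]

```text
t: 24.38
tool_pos: [0.3979, 0.0927, 0.2804]
tool_rot: [-0.027, 2.627, -0.168]
contact_force: [-0.1, 0.1, 0.1]
opening: -0.0001
grip_force: 0.0
```

```bash
python3 - <<'E'
from h import *
exec(open('st.py').read())
s=get_image('side');t=get_image('top')
a=cv2.resize(s[170:350,190:360],None,fx=2.4,fy=2.4,interpolation=cv2.INTER_CUBIC)
b=cv2.resize(t[155:260,190:325],None,fx=2.8,fy=2.8,interpolation=cv2.INTER_CUBIC)
c=np.zeros((max(a.shape[0],b.shape[0]),a.shape[1]+b.shape[1],3),np.uint8);c[:a.shape[0],:a.shape[1]]=a;c[:b.shape[0],a.shape[1]:]=b;cv2.imwrite('pics/c5.png',c[:,:,::-1])
E
```

```text
24.375 [ 0.185 -0.91   2.289 -0.212  1.283 -1.395] [0.3979 0.0927 0.2804] [[-0.873, 0.012, 0.487], [-0.05, 0.992, -0.114], [-0.485, -0.124, -0.866]] [-0.1  0.1  0.1] -7.483870544081543e-05
```

View pics/c5.png

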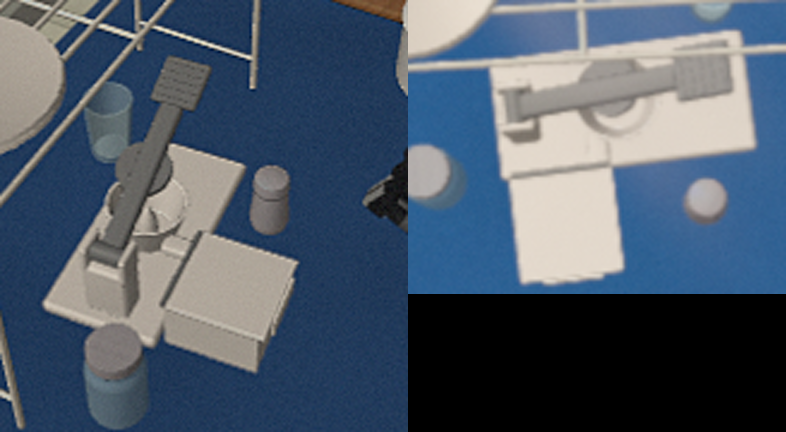

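The final view shows the cover lying flat on the tank, the lever up at rest, and the salt, jar and glass where they were. The gripper is clear, so I'm handing in.

```bash
python3 -c "
from station import *
print(finish_job())"
```

```text
the job is handed in; nothing more can be done
None
```

The lever went down to its stop, was held there at about 16–19 N for 1.5 s and eased back up to rest. The cover was then pushed down until its catch clicked and is shut, and the job is handed in at about 24 s; no verdict was returned.

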